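Fit the flat-stemmed plunger through the bar die

TASK

Close the steel bar die on the table: take the plunger with the flat, rectangular stem, turn it until the stem matches the slot in the die, and lower it down through the slot until its collar rests flat on top of the die, then let go. The plunger with the round stem and round knob belongs to another die: leave it standing where it is.

Things in the scene. Friction and masses are not known exactly. Their poses are not given: they have to be found in the camera images.
- die: Steel bar die, fixed. Base plate 100x84x8 mm; on two rails a block 84x70x40 mm, its top 62 mm above the table. A rectangular slot 52x36 mm, centred, 4 mm chamfer at the mouth, goes vertically through the block (62 to 22 mm above the table). Origin: on the table under the slot's centre; z up, x along the slot's 52 mm length and the block's long side, y along its width. A half turn fits too.
- flat_plunger: Loose plunger, 98 mm tall, 0.3-0.5 kg, upright on its foot. Steel stem 42 (x) by 26 (y) mm, 50 mm long; collar 66x50x8 mm above it; then an aluminium grip bar 54 long (x), 20 thick (y), 40 tall, from 58 to 98 mm above the foot: grip across its thickness. Origin: centre of the foot; z up. Seated in the die, collar on the block, its foot is 12 mm above the table.
- round_plunger: Loose plunger of another die, 98 mm tall, upright on its foot: round steel stem 42 mm across, round collar 62 mm, round aluminium knob 34 mm across. Does not fit the slot. Origin: centre of its foot; z up. Stands nearer or farther than the flat-stemmed one, 90 mm or more between centres. (A tall oven stands behind the work: front at x = 0.73 m, door handle to 0.67 m.)
There are look-alikes about, which are no part of the job. Leave any purple look-alike of the round_plunger alone.

How it is judged (in metres and radians):
At the end, for the whole second after the job is handed in: Flat-stemmed plunger released and at rest through the slot: within 15 mm of its centre and 20 degrees of its direction, upright within 7 degrees, collar down on the die (within 5 mm). Round-stemmed plunger still upright (8 degrees), within 30 mm of its start (horizontal distance between flat_plunger and die below 0.015 m and z of flat_plunger in the frame of die between 0.005 and 0.017 m and angle between flat_plunger's own z axis and vertical below 0.12 rad and angle between the x axis of flat_plunger and the x axis of die, either way round below 0.35 rad and linear speed of flat_plunger below 0.02 m/s and distance of round_plunger from where it was at the start of the episode below 0.03 m and angle between round_plunger's own z axis and vertical below 0.15 rad); the robot touches nothing.
It also fails if it takes over 40 s, if anything falls off the work surface, if the arm or the gripper's body presses on something with over 40 N, if the wrist force passes 120 N, or if a joint passes its speed limit or range.

ROBOT

A 7-joint arm with a two-finger parallel gripper is mounted at the origin on a cart in front of the work surface, level with it; the furniture and walls round the work are solid. World frame = base frame: x ahead of the robot, y to its left, z up, the work surface at z = 0. Lengths are in mm, angles in degrees, forces in N, time in s.
With the tool pointing down it reaches from about 425 to 950 mm from the base axis. Payload 16.7 kg.
Tool frame: the origin (TCP) lies at the very end of the fingers, on their centre line; the grasp point (between the pads) lies 19 mm behind it (env.grip_point_offset is the distance from the TCP to the grasp point, in mm); z points along the fingers, y is the line along which they close (so a half turn about z gives the same grasp; the last joint's range is limited). The gripper opens to 94 mm and grips with 3 to 60 N. Pads are 16 mm wide; open, the fingers measure 119 mm over their backs; the gripper's body (75 mm by 177 mm) begins 78 mm behind the grasp point.
Start: joints at [-84.826, 24.414, 4.234, 92.017, -1.954, 63.644, -3.845], TCP at [160.325, 655.645, 205.467] pointing down, gripper open.
Joint ranges: [-163.25, 163.25], [-28.42, 122.38], [-70.27, 78.77], [12.13, 141.07], [-58.53, 238.53], [9.26, 117.41], [-156.51, 156.51]. Speed limits (degrees/s): [108.29, 108.29, 136.94, 136.94, 172.46, 172.46, 172.46].

INTERFACE

Orientations are given as a 3x3 rotation matrix whose columns are the frame's x, y, z axes.
In Python, from bench import env gives the robot as it stands.
- The arm moves only by the tool drive_tool, never from a script. Its argument "motion" is a list of rows, each a list of 2 entries, a list of its own where there are three numbers: the shift along the world's x, y, z in mm, then the turn, a rotation vector about the world's x, y, z in degrees. In form: [[[x, y, z], [ax, ay, az]], ...]. A call has 1 to 12 rows; each row is the pose to reach, as a shift and turn from the pose commanded when the call began; what a row does not reach only later rows make up. A row lasts 1/10 s, in which the tool goes at most 50 mm and 8.59 degrees, less where a joint would pass 70% of its speed; a pose out of reach is approached as far as the arm can. A call with a gripper value outside its range is refused whole. "claw" is the finger opening in mm, from 0 to 94, set as the call begins (left out, the last holds). The fingers move at their own pace and stop on an object; the grip force is fixed at half the most. Time passes only in rows, so rows that repeat a pose let the fingers close. It gives the time, the measured TCP pose, the force, the opening and the grip force at its end, in the units of the state.
- env.read_state(): the state, without advancing time (a new reading comes with each control period).
- env.capture(name): name is "scene" or "side" or "wrist"; returns a dict with "color" (480x640x3 uint8, red, green, blue), "fx", "fy", "cx", "cy" (pixels), "xyz" and "rotation" of the camera in the world; the wrist camera has in their place "hand_eye" (4x4, takes a point from camera to tool coordinates, whose origin is the TCP and whose axes are the flange's). Camera axes: x right, y up, looking along -z (the intrinsics and any distortion apply to the point x, -y, -z); pixel columns grow to the right and rows downward; lengths in mm; the calibration is good to about 2 mm. A picture is of the moment at which its call begins: read the wrist's pose just before it. There is no depth.
- env.hand_in(): hands the job in; it is judged then, once.
Trained networks look in a picture, given as the dict that the camera call returned (one of the last four; its "shot" number tells which), for a name from the list of things; names that differ only in an ending like _2 or _b are one class to them, and where a whole thing is asked for, a point or a joint stands for the part that bears it (a point fixed in the world has none). Each returns a list of dicts, best first, with "conf" (0 to 1); they miss things now and then, are a little off and sometimes report something else, mostly with a low value. They report only what shows in the picture. A call takes as long as a camera call. They do not tell look-alikes from the thing itself.
- env.recognise(thing, picture): "point" ([column, row] as shares, 0 to 1, of the picture: columns of its width, rows of its height, amid what is visible of it).
- env.pinpoint(thing, picture): "point" ([column, row] as shares, 0 to 1, of the picture: columns of its width, rows of its height: a listed point, or the origin of a listed thing).
The state is a dict: "clock": time; "joints": joint angles; "dq": joint speeds; "joint_torque": joint torques, N m; "position": TCP position; "orientation": TCP orientation; "contact_force": force on the tool from outside, world axes, zero at the start; "wrist_torque": the same for the moment, N m; "finger_gap": finger opening in mm; "grasp_force": force on a finger pad.
Only numpy, scipy, OpenCV 4.12 (cv2) and the standard library are available. Lean on these libraries where they do the work, as an engineer would, in place of code of your own. Each camera call takes 0.05 s, during which the arm holds its last target. There are 200 camera calls.

## Working session

There is one attempt and no reset: what is moved stays moved. The work goes in short steps, Python scripts to look and compute and a tool call to move; the robot and the scene stay as the last step left them, time stands still between calls to the robot, and variables do not carry over. Pictures are saved under pics/ and viewed, at most 10 in all, crops included, and the job is handed in when it is done.

Besides the shell and the picture viewer there is one more tool, called after ">>>" in YAML: its name, and indented under it one key for each argument. drive_tool: Moves the arm, as the interface text tells. Its arguments: {"type":"object","properties":{"motion":{"type":"array","items":{"type":"array"}},"claw":{"type":"number"}},"required":["motion"]}

```bash
mkdir -p pics; ls
python3 - <<'E'
from bench import env
import cv2,numpy as np
s=env.read_state();print(s['clock'],s['position'],s['orientation'])
ims=[]
for n in("scene","side"):
    p=env.capture(n);print(n,p['fx'],p['fy'],p['cx'],p['cy'],p['xyz'],np.array(p['rotation']).tolist(),[k for k in p])
    for t in("die","flat_plunger","round_plunger"):
        for f in(env.recognise,env.pinpoint):
            print(t,f.__name__,[(np.round(np.array(d['point'])*[640,480],1).tolist(),round(d['conf'],2)) for d in f(t,p)])
    cv2.imwrite(f"pics/{n}0.png",p['color'][:,:,::-1])
E
```

```text
pics
0.0 [160.25078268 655.23184812 204.7620501 ] [[-9.71366114e-01  2.37587496e-01 -2.33136482e-04]
 [ 2.37587596e-01  9.71365233e-01 -1.31103882e-03]
 [-8.50257583e-05 -1.32888902e-03 -9.99999113e-01]]
scene 508.17363403434325 508.17363403434325 322.2030077093738 236.9018430874341 [168.53569843 251.65125784 682.31447352] [[-0.756317968111991, 0.4978898356533091, -0.4243687578793591], [-0.6542041173077725, -0.5759244381108722, 0.490232612628163], [-0.00032250350015023094, 0.6483955221466269, 0.7613035812681399]] ['color', 'fx', 'fy', 'cx', 'cy', 'xyz', 'rotation', 'shot']
die call [([267.3, 248.0], 0.57)]
die call [([270.3, 261.7], 0.58)]
flat_plunger call [([314.1, 199.5], 0.78)]
flat_plunger call [([314.6, 218.9], 0.92)]
round_plunger call [([384.7, 222.6], 0.96), ([338.1, 282.9], 0.93)]
round_plunger call [([379.5, 243.1], 0.85), ([333.8, 302.2], 0.85)]
side 560.1457502331244 560.1457502331244 321.4206247998424 243.865217346555 [251.98243124 409.84932296 589.44205491] [[-0.9056870182928082, 0.2648008354540758, -0.33107633929156877], [-0.42392829959145545, -0.5730019188790189, 0.7013940388729143], [-0.003977650233453852, 0.7755961052659983, 0.6312169672900394]] ['color', 'fx', 'fy', 'cx', 'cy', 'xyz', 'rotation', 'shot']
die call [([259.9, 285.7], 0.78), ([377.2, 232.2], 0.63)]
die call [([261.4, 298.9], 0.6)]
flat_plunger call [([295.0, 220.4], 0.57), ([259.4, 286.2], 0.53)]
flat_plunger call [([297.2, 247.7], 0.9)]
round_plunger call [([375.4, 233.4], 0.9), ([352.5, 303.1], 0.69), ([260.9, 287.3], 0.3)]
round_plunger call [([350.8, 323.4], 0.93), ([373.5, 256.5], 0.66)]
```

View pics/scene0.png

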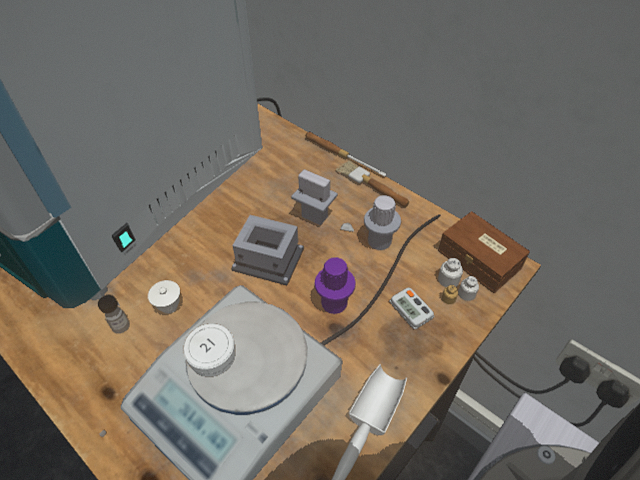

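View pics/side0.png

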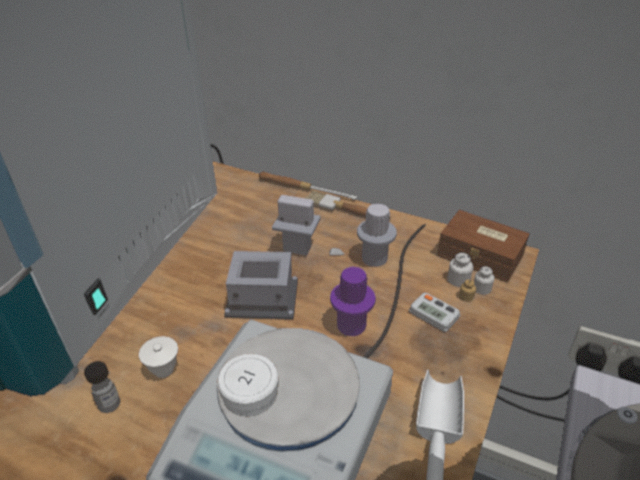

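```bash
cat > h.py <<'E'
import numpy as np
def cam(p,st=None):
    if 'hand_eye' in p:
        H=np.array(p['hand_eye']);R=np.array(st['orientation']);return R@H[:3,:3],R@H[:3,3]+np.array(st['position'])
    return np.array(p['rotation']),np.array(p['xyz'])
def back(p,uv,z,st=None):
    R,c=cam(p,st);d=R@np.array([(uv[0]-p['cx'])/p['fx'],-(uv[1]-p['cy'])/p['fy'],-1]);return c+d*(z-c[2])/d[2]
def proj(p,X,st=None):
    R,c=cam(p,st);q=(np.atleast_2d(X)-c)@R
    return np.c_[p['cx']+p['fx']*q[:,0]/-q[:,2],p['cy']+p['fy']*q[:,1]/q[:,2]]
E
python3 - <<'E'
from bench import env
from h import *
for n,L in(("scene",[(270.3,261.7),(314.6,218.9),(379.5,243.1),(333.8,302.2)]),("side",[(261.4,298.9),(297.2,247.7),(373.5,256.5),(350.8,323.4)])):
    p=env.capture(n)
    for uv in L: print(n,uv,back(p,uv,0).round(1))
E
```

```text
scene (270.3, 261.7) [579.3 -88.5   0. ]
scene (314.6, 218.9) [ 587.5 -211.2    0. ]
scene (379.5, 243.1) [ 463.9 -242.4    0. ]
scene (333.8, 302.2) [445.7 -96.7   0. ]
side (261.4, 298.9) [587.2 -90.1   0. ]
side (297.2, 247.7) [ 593.2 -219.2    0. ]
side (373.5, 256.5) [ 470.7 -251.2    0. ]
side (350.8, 323.4) [ 447.5 -100.7    0. ]
```

The scene shows the flat plunger near (314,197), the round one at (382,222), the purple look-alike at (335,285) and the die at (268,247). The side view agrees with this. I'll enlarge crops to get the yaw angles.

Run:
```python
import cv2,numpy as np
a=cv2.imread('pics/scene0.png')[160:290,220:350];b=cv2.imread('pics/side0.png')[185:325,215:345]
a=cv2.resize(a,(400,400),interpolation=cv2.INTER_CUBIC);b=cv2.resize(b,(400,431),interpolation=cv2.INTER_CUBIC)[:400]
cv2.imwrite('pics/c.png',np.hstack([a,b]))
```

```text
(no output)
```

View pics/c.png

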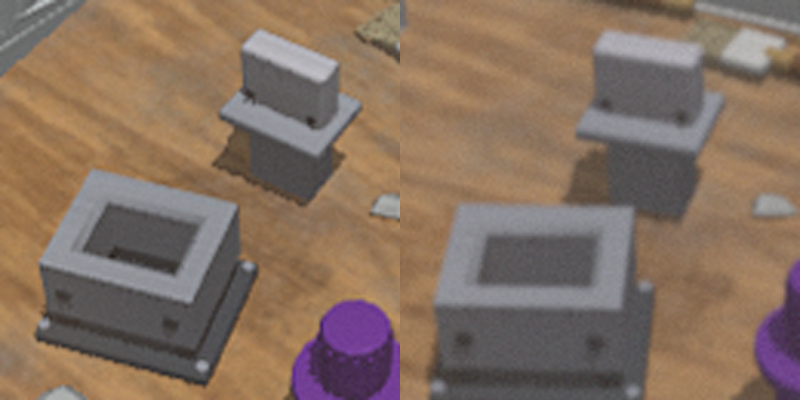

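Both crops show the die's block top, slot, and the plunger's collar and bar corners. I'll fit x, y and yaw to these corners.

Run:
```python
from bench import env
from h import *
from scipy.optimize import least_squares
S=np.array([220,160]);D=np.array([215,185]);k=130/400
P={n:env.capture(n) for n in("scene","side")}
sc=lambda L:np.array(L)*k+S
sd=lambda L:(np.array(L)-[400,0])*k+D
# corners order: far-left, far-right, near-right, near-left in image
def rect(l,w,z): return [(-l/2,-w/2,z),(l/2,-w/2,z),(l/2,w/2,z),(-l/2,w/2,z)]
# image right ~ -x world, image up(far) ~ -y/+x
die=rect(84,70,62)
col=rect(66,50,58);bar=rect(54,20,98)
obs={'die':([(die,'scene',sc([(95,170),(240,205),(195,302),(42,265)])),(die,'side',sd([(458,207),(636,207),(625,310),(436,305)]))],(583,-89)),
'flat':([(bar,'scene',sc([(262,30),(338,66),(325,82),(243,45)])),(bar,'side',sd([(605,33),(700,43),(700,60),(595,52)])),
 (col[1:],'scene',sc([(360,100),(322,150),(222,113)])),(col[1:],'side',sd([(722,97),(700,148),(578,133)]))],(590,-215))}
for n,(L,x0) in obs.items():
  for sub in('both','scene','side'):
    def f(v):
        c,s=np.cos(v[2]),np.sin(v[2]);r=[]
        for X,cm,uv in L:
            if sub not in('both',cm):continue
            X=np.array(X);W=np.c_[v[0]+c*X[:,0]-s*X[:,1],v[1]+s*X[:,0]+c*X[:,1],X[:,2]]
            r.append((proj(P[cm],W)-uv).ravel())
        return np.concatenate(r)
    best=min((least_squares(f,[*x0,a],x_scale=[10,10,.1]) for a in np.arange(0,6.3,.7)),key=lambda o:o.cost)
    print(n,sub,best.x[:2].round(1),np.degrees(best.x[2])%180,'rms px',np.sqrt(np.mean(best.fun**2)).round(2))
# round
```

```text
die both [586.3 -94.2] 46.263097833497255 rms px 23.59
die scene [585.8 -93.7] 58.697845650896056 rms px 23.83
die side [586.8 -94.8] 38.8252163163977 rms px 23.12
flat both [ 585.7 -207.7] 43.194537967404955 rms px 9.09
flat scene [ 585.1 -207.5] 45.566315390431214 rms px 9.6
flat side [ 586.2 -207.8] 41.07736736968138 rms px 8.55
```

The image corners run clockwise and my model's run counter-clockwise, so I'll flip the model.

```bash
cat > fit.py <<'E'
from h import *
from scipy.optimize import least_squares
def rect(l,w,z): return np.array([(-l/2,w/2,z),(l/2,w/2,z),(l/2,-w/2,z),(-l/2,-w/2,z)]) # clockwise
def fit(L,x0):  # L: (model pts, picture, state, uv)
    def f(v):
        c,s=np.cos(v[2]),np.sin(v[2]);r=[]
        for X,p,st,uv in L:
            W=np.c_[v[0]+c*X[:,0]-s*X[:,1],v[1]+s*X[:,0]+c*X[:,1],X[:,2]]
            r.append((proj(p,W,st)-uv).ravel())
        return np.concatenate(r)
    b=min((least_squares(f,[*x0,a],x_scale=[10,10,.1]) for a in np.arange(0,6.3,.7)),key=lambda o:o.cost)
    return b.x[:2].round(1),round(np.degrees(b.x[2])%180,1),'rms',np.sqrt(np.mean(b.fun**2)).round(2)
E
python3 - <<'E'
from bench import env
from fit import *
S=np.array([220,160]);D=np.array([215,185]);k=130/400
A,B=env.capture("scene"),env.capture("side")
sc=lambda L:np.array(L)*k+S
sd=lambda L:(np.array(L)-[400,0])*k+D
die,col,bar=rect(84,70,62),rect(66,50,58),rect(54,20,98)
d=[(die,A,None,sc([(95,170),(240,205),(195,302),(42,265)])),(die,B,None,sd([(458,207),(636,207),(625,310),(436,305)]))]
f=[(bar,A,None,sc([(262,30),(338,66),(325,82),(243,45)])),(col[1:],A,None,sc([(360,100),(322,150),(222,113)])),
(bar,B,None,sd([(605,33),(700,43),(700,60),(595,52)])),(col[1:],B,None,sd([(722,97),(700,148),(578,133)]))]
for x0,L in(((585,-90),d),((585,-210),f)):
    h=len(L)//2
    for q in(L,L[:h],L[h:]):print(fit(q,x0))
E
```

```text
(array([583.9, -90.6]), np.float64(23.6), 'rms', np.float64(0.39))
(array([583.2, -90.6]), np.float64(23.4), 'rms', np.float64(0.26))
(array([584.4, -90.6]), np.float64(23.7), 'rms', np.float64(0.33))
(array([ 589.7, -215.4]), np.float64(11.5), 'rms', np.float64(1.15))
(array([ 589.3, -215.3]), np.float64(10.1), 'rms', np.float64(1.13))
(array([ 590.1, -215.4]), np.float64(13.0), 'rms', np.float64(1.09))
```

>>> drive_tool:
  motion:
    - [[26, -34, 30], [0, 0, -7]]
    - [[52, -69, 60], [0, 0, -14]]
    - [[79, -103, 80], [0, 0, -21]]
    - [[105, -138, 95], [0, 0, -28]]
    - [[131, -172, 95], [0, 0, -35]]
    - [[157, -206, 95], [0, 0, -42]]
    - [[184, -241, 95], [0, 0, -49]]
    - [[210, -275, 95], [0, 0, -56]]
    - [[233, -315, 95], [0, 0, -63]]
    - [[256, -355, 95], [0, 0, -70]]
    - [[279, -395, 95], [0, 0, -77]]
    - [[300, -435, 95], [0, 0, -84]]
  claw: 60

```text
clock: 2.2
position: [461.0, 218.8, 300.8]
orientation: [[0.14, 0.99, 0.0], [0.99, -0.14, 0.001], [0.001, 0.0, -1.0]]
contact_force: [0.5, 0.9, -0.1]
finger_gap: 59.8
grasp_force: 0.0
```

>>> drive_tool:
  motion:
    - [[20, -45, 0], [0, 0, -7]]
    - [[38, -90, 0], [0, 0, -14]]
    - [[52, -135, 0], [0, 0, -21]]
    - [[66, -180, 0], [0, 0, -28]]
    - [[80, -225, 0], [0, 0, -35]]
    - [[94, -270, 0], [0, 0, -42]]
    - [[108, -315, 0], [0, 0, -49]]
    - [[118, -358, 0], [0, 0, -56]]
    - [[125, -400, -10], [0, 0, -63]]
    - [[129, -434, -20], [0, 0, -70]]
    - [[129, -434, -20], [0, 0, -70.5]]
    - [[129, -434, -20], [0, 0, -70.5]]

```text
clock: 3.4
position: [589.0, -214.0, 280.1]
orientation: [[0.979, 0.203, -0.001], [0.203, -0.979, -0.0], [-0.001, 0.0, -1.0]]
contact_force: [-0.2, -0.1, 0.6]
finger_gap: 59.6
grasp_force: 0.0
```

Run:
```python
from bench import env
from h import *
import cv2
s=env.read_state();p=env.capture("wrist");print(s['clock'],s['position'],np.degrees(np.arctan2(s['orientation'][1][1],s['orientation'][0][1])),s['joints'])
cv2.imwrite("pics/w1.png",p['color'][:,:,::-1])
for n,X,y in(('die',(584,-90.6,62),23.6),('bar',(589.7,-215.4,98),11.5)): print(n,proj(p,np.array([X]),s).round())
for t in("die","flat_plunger"):print(t,[(np.round(np.array(d['point'])*[640,480],1).tolist(),round(d['conf'],2)) for d in env.pinpoint(t,p)])
```

```text
3.4 [ 589.03407781 -214.0394244   280.12888783] -78.30390287334913 [-25.56831953  23.5228096   54.13776579  95.5269368  -19.92466256
  71.30438974 -45.48466993]
die [[217. 186.]]
bar [[324. 209.]]
die [([229.2, 177.5], 0.63)]
flat_plunger [([327.1, 189.1], 0.81), ([231.3, 176.1], 0.36)]
```

View pics/w1.png

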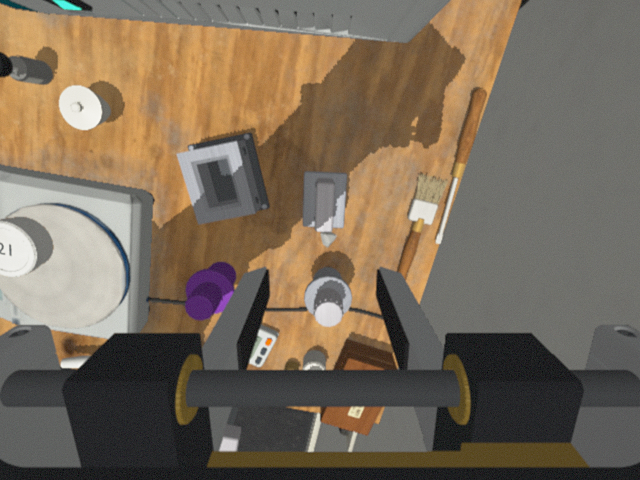

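The wrist view shows the bar top centred near (325,208) and the die top near (217,182), both where the fit predicted. I'll refine the fit from the corners I read here.

Run:
```python
from bench import env
from fit import *
s=env.read_state();p=env.capture("wrist")
r=lambda L:np.roll(np.array(L,float),-1,0)  # start so that first edge is the long side
print(fit([(rect(84,70,62),p,s,r([(178,153),(240,141),(257,207),(193,222)]))],(584,-90)))
b=(rect(54,20,98),p,s,r([(317,180),(333,180),(335,237),(316,237)]));c=(rect(66,50,58),p,s,r([(309,171),(347,172),(344,230),(303,228)]))
for L in([b],[c],[b,c]):print(fit(L,(590,-215)))
```

```text
(array([588.7, -88. ]), np.float64(21.6), 'rms', np.float64(2.83))
(array([ 591.3, -213.9]), np.float64(12.4), 'rms', np.float64(2.78))
(array([ 592. , -214.6]), np.float64(8.3), 'rms', np.float64(1.69))
(array([ 591.6, -214.2]), np.float64(10.0), 'rms', np.float64(2.46))
```

>>> drive_tool:
  motion:
    - [[1, -1, -45], [0, 0, 0]]
    - [[1, -1, -90], [0, 0, 0]]
    - [[1, -1, -130], [0, 0, 0]]
    - [[1, -1, -160], [0, 0, 0]]
    - [[1, -1, -185], [0, 0, 0]]
    - [[1, -1, -200], [0, 0, 0]]
    - [[1, -1, -210], [0, 0, 0]]
    - [[1, -1, -216], [0, 0, 0]]
    - [[1, -1, -216], [0, 0, 0]]

```text
clock: 4.5
position: [590.6, -214.2, 64.6]
orientation: [[0.979, 0.204, 0.0], [0.204, -0.979, 0.0], [0.0, -0.0, -1.0]]
contact_force: [0.4, -0.7, 0.8]
finger_gap: 60.0
grasp_force: 0.0
```

>>> drive_tool:
  motion:
    - [[0, 0, 0], [0, 0, 0]]
    - [[0, 0, 0], [0, 0, 0]]
    - [[0, 0, 0], [0, 0, 0]]
    - [[0, 0, 0], [0, 0, 0]]
    - [[0, 0, 0], [0, 0, 0]]
    - [[0, 0, 0], [0, 0, 0]]
    - [[0, 0, 0], [0, 0, 0]]
    - [[0, 0, 0], [0, 0, 0]]
    - [[0, 0, 0], [0, 0, 0]]
    - [[0, 0, 0], [0, 0, 0]]
  claw: 0

```text
clock: 5.5
position: [590.4, -214.4, 64.5]
orientation: [[0.979, 0.204, 0.0], [0.204, -0.979, 0.0], [0.0, 0.0, -1.0]]
contact_force: [0.1, 0.1, 3.4]
finger_gap: 19.5
grasp_force: 29.9
```

Gripped at a 19.5 mm gap. Next I'll lift, move over the die and turn.

>>> drive_tool:
  motion:
    - [[0, 0, 25], [0, 0, 0]]
    - [[0, 0, 55], [0, 0, 0]]
    - [[0, 0, 85], [0, 0, 0]]
    - [[0, 10, 95], [0, 0, 2]]
    - [[-2, 35, 95], [0, 0, 4]]
    - [[-3, 60, 95], [0, 0, 7]]
    - [[-5, 85, 95], [0, 0, 10]]
    - [[-6, 110, 95], [0, 0, 12]]
    - [[-6, 124, 95], [0, 0, 12]]
    - [[-6, 124, 85], [0, 0, 12]]
    - [[-6, 124, 80], [0, 0, 12]]
    - [[-6, 124, 80], [0, 0, 12]]

```text
clock: 6.7
position: [583.6, -91.3, 143.3]
orientation: [[0.916, 0.402, -0.002], [0.402, -0.916, -0.001], [-0.002, -0.0, -1.0]]
contact_force: [-0.6, -0.8, -3.7]
finger_gap: 19.8
grasp_force: 29.9
```

Run:
```python
from bench import env
from h import *
import cv2
s=env.read_state();print(s['position'],s['contact_force'],s['finger_gap'])
o=[]
for n in("scene","side"):
    p=env.capture(n);im=p['color'][:,:,::-1].copy()
    x,y=proj(p,np.array([[584,-90.6,100]]))[0].astype(int)
    a=im[y-70:y+80,x-75:x+75];o.append(cv2.resize(a,(400,400),interpolation=cv2.INTER_CUBIC));print(n,x-75,y-70)
cv2.imwrite("pics/c2.png",np.hstack(o))
```

```text
[583.550952   -91.32695112 143.30904768] [-0.64650975 -0.80977521 -3.69885456] 19.79791118897778
scene 189 149
side 183 177
```

View pics/c2.png

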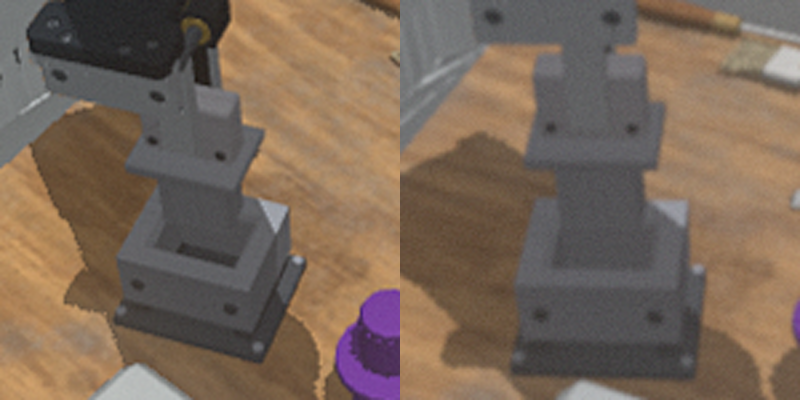

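The flat stem hangs over the slot, aligned by eye. I'll fit the collar corners, scene (127,167), (245,184), (264,129) and side (527,163), (660,163), (665,103), to check the offset.

Run:
```python
from bench import env
from fit import *
A,B=env.capture("scene"),env.capture("side")
m=rect(66,50,136.8)[[1,2,3]]
a=(m,A,None,np.array([(264,129),(245,182),(127,165)])*.375+[189,149])
b=(m,B,None,(np.array([(665,103),(660,161),(527,161)])-[400,0])*.375+[183,177])
for L in([a],[b],[a,b]):print(fit(L,(584,-91)))
```

```text
(array([582.7, -92.1]), np.float64(28.1), 'rms', np.float64(1.29))
(array([583.3, -91.3]), np.float64(25.1), 'rms', np.float64(0.5))
(array([583.1, -91.8]), np.float64(26.5), 'rms', np.float64(1.12))
```

>>> drive_tool:
  motion:
    - [[1, 1, -10], [0, 0, -1]]
    - [[1, 1, -18], [0, 0, -1]]
    - [[1, 1, -24], [0, 0, -1]]
    - [[1, 1, -30], [0, 0, -1]]
    - [[1, 1, -36], [0, 0, -1]]
    - [[1, 1, -43], [0, 0, -1]]
    - [[1, 1, -50], [0, 0, -1]]
    - [[1, 1, -57], [0, 0, -1]]
    - [[1, 1, -62], [0, 0, -1]]
    - [[1, 1, -62], [0, 0, -1]]

```text
clock: 7.9
position: [584.9, -89.3, 81.7]
orientation: [[0.922, 0.387, -0.001], [0.387, -0.922, -0.0], [-0.001, -0.0, -1.0]]
contact_force: [-0.1, 1.4, -1.8]
finger_gap: 19.7
grasp_force: 29.9
```

>>> drive_tool:
  motion:
    - [[0, 0, -2], [0, 0, 0]]
    - [[0, 0, -4], [0, 0, 0]]
    - [[0, 0, -5], [0, 0, 0]]
    - [[0, 0, -5], [0, 0, 0]]
    - [[0, 0, -5], [0, 0, 0]]

```text
clock: 8.4
position: [585.4, -89.4, 77.5]
orientation: [[0.922, 0.387, 0.0], [0.387, -0.922, 0.0], [0.0, -0.0, -1.0]]
contact_force: [1.0, 0.5, -2.5]
finger_gap: 20.1
grasp_force: 29.9
```

>>> drive_tool:
  motion:
    - [[0, 0, -1], [0, 0, 0]]
    - [[0, 0, -1], [0, 0, 0]]
    - [[0, 0, -1], [0, 0, 0]]

```text
clock: 8.7
position: [585.5, -89.4, 76.6]
orientation: [[0.922, 0.387, 0.0], [0.387, -0.922, 0.0], [0.0, 0.0, -1.0]]
contact_force: [0.3, 0.6, -0.9]
finger_gap: 19.5
grasp_force: 30.0
```

Force is starting to unload, so the collar is at its seat height. I'll release in place, opening to 50 mm.

>>> drive_tool:
  motion:
    - [[0, 0, -0.5], [0, 0, 0]]
    - [[0, 0, -0.5], [0, 0, 0]]
    - [[0, 0, -0.5], [0, 0, 0]]
    - [[0, 0, -0.5], [0, 0, 0]]
    - [[0, 0, -0.5], [0, 0, 0]]
    - [[0, 0, -0.5], [0, 0, 0]]
  claw: 55

```text
clock: 9.3
position: [585.3, -89.4, 76.0]
orientation: [[0.922, 0.387, -0.0], [0.387, -0.922, 0.0], [0.0, -0.0, -1.0]]
contact_force: [0.1, -0.3, 0.1]
finger_gap: 54.8
grasp_force: 0.0
```

>>> drive_tool:
  motion:
    - [[0, 0, 10], [0, 0, 0]]
    - [[0, 0, 30], [0, 0, 0]]
    - [[0, 0, 60], [0, 0, 0]]
    - [[0, 0, 100], [0, 0, 0]]
    - [[-20, 0, 145], [0, 0, 0]]
    - [[-50, 30, 180], [0, 0, 0]]
    - [[-70, 70, 200], [0, 0, 0]]
    - [[-80, 110, 210], [0, 0, 0]]
    - [[-85, 155, 210], [0, 0, 0]]
    - [[-90, 200, 210], [0, 0, 0]]
    - [[-90, 220, 210], [0, 0, 0]]
    - [[-90, 220, 210], [0, 0, 0]]

```text
clock: 10.5
position: [495.0, 133.3, 286.3]
orientation: [[0.921, 0.391, 0.0], [0.391, -0.921, 0.0], [0.0, -0.0, -1.0]]
contact_force: [0.8, -0.6, -0.4]
finger_gap: 55.2
grasp_force: 0.0
```

Run:
```python
from bench import env
from h import *
import cv2
o=[]
for n in("scene","side"):
    p=env.capture(n);im=p['color'][:,:,::-1].copy()
    x,y=proj(p,np.array([[560,-130,60]]))[0].astype(int)
    a=im[y-90:y+90,x-90:x+90];o.append(cv2.resize(a,(400,400),interpolation=cv2.INTER_CUBIC));print(n,x-90,y-90)
cv2.imwrite("pics/c3.png",np.hstack(o))
```

```text
scene 203 140
side 198 167
```

View pics/c3.png

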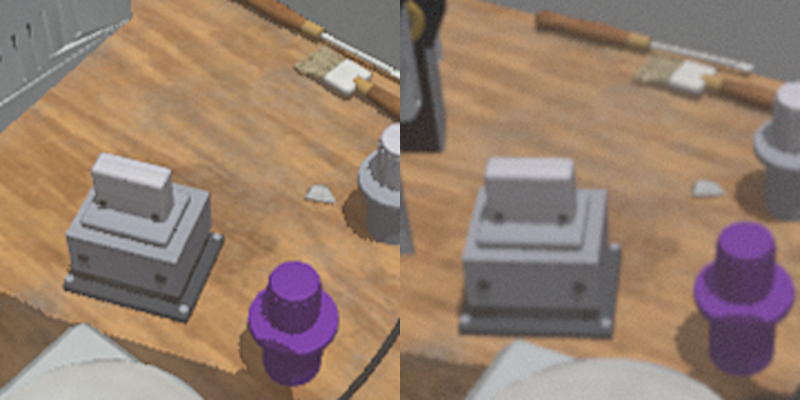

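The plunger sits flat in the die: the collar at about (130,215) in the left crop and (530,232) in the right lies on the block, aligned with it. The round and purple plungers haven't moved.

```bash
python3 -c "
from bench import env
print(env.hand_in())"
```

```text
the job is handed in; nothing more can be done
None
```

The flat-stemmed plunger is seated through the die's slot with its collar flat on the block and the gripper released and clear; the round plunger was left where it stood, and the job is handed in (no verdict was returned).

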